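Line the alignment-camera lenses up by height on the lens rack

ROBOT

A 7-joint arm with a two-finger parallel gripper is mounted at the origin on the work surface. World frame = base frame: x ahead of the robot, y to its left, z up, the work surface at z = 0. Lengths are in m, angles in rad, forces in N, time in s.
With the tool pointing down it reaches from about 0.4 to 0.85 m from the base axis. Payload 4.5 kg.
Tool frame: the origin (TCP) lies at the centre of the arm's flange, where the gripper is bolted on; the fingertips stand nose_length ahead of it and the grasp point (between the pads) lies 147 mm ahead of it (nose_length is the distance from the TCP to the fingertips, in m); z points along the fingers, y is the line along which they close (so a half turn about z gives the same grasp; the last joint's range is limited). The gripper opens to 88 mm and grips with 3 to 60 N. Pads are 18 mm wide; open, the fingers measure 123 mm over their backs; the gripper's body (75 mm by 187 mm) begins 45 mm behind the grasp point.
Start: joints at [1.304, 0.689, -0.195, 1.565, 0.157, 0.902, -0.215], TCP at [0.185, -0.597, 0.405] pointing down, gripper open.
Joint ranges: [-3.01, 3.01], [-0.46, 2.08], [-1.47, 1.51], [0.13, 2.56], [-1, 4.14], [0.04, 2.09], [-2.66, 2.66]. Speed limits (rad/s): [2.57, 2.57, 3.14, 3.14, 3.14, 3.14, 3.14].

INTERFACE

Orientations are given as a unit quaternion [x, y, z, w].
In Python, from plant import * gives the robot as it stands.
- The arm moves only by the tool play_rows, never from a script. Its argument "rows" is a list that holds one entry, the list of rows, each a list of 6 numbers: the shift along the tool's x, y, z normalised to -1 to 1, where 1 is 0.5 m, then the turn, a rotation vector about the tool's x, y, z normalised to -1 to 1, where 1 is 0.5 rad. A call has 1 to 20 rows; each row is the pose to reach, as a shift and turn from the pose commanded when the call began, along the tool's axes at that moment; what a row does not reach only later rows make up. A row lasts 1/12 s, in which the tool goes at most 41.7 mm and 7.16 degrees, less where a joint would pass 70% of its speed; a pose out of reach is approached as far as the arm can. A call with a number of a shift or a turn outside -1 to 1 is refused whole. A call with a gripper value outside its range is refused whole. "claw" is the closure, from 0 (fully open) to 1 (shut), set as the call begins (left out, the last holds). The fingers move at their own pace and stop on an object; "squeeze" is the grip in N (left out, the last holds). Time passes only in rows, so rows that repeat a pose let the fingers close. It gives the time, the measured TCP pose, the force, the opening and the grip force at its end, in the units of the state.
- get_state(): the state, without advancing time (a new reading comes with each control period).
- snapshot(name): name is "scene" or "top" or "wrist"; returns a dict with "pixels" (480x640x3 uint8, blue, green, red), "camera_matrix" (3x3 intrinsics, pixels), "world_to_cam" (4x4, takes a point from world to camera coordinates); the wrist camera has in their place "mount" (4x4, takes a point from camera to tool coordinates, whose origin is the TCP and whose axes are the flange's). Camera axes: x right, y down, z forward; pixel columns grow to the right and rows downward; lengths in m; the calibration is good to about 2 mm. A picture is of the moment at which its call begins: read the wrist's pose just before it. There is no depth.
- finish_job(): hands the job in; it is judged then, once.
The state is a dict: "clock": time; "q": joint angles; "qd": joint speeds; "joint_torque": joint torques, N m; "tool_pos": TCP position; "eef_rot": TCP orientation; "contact_force": force on the tool from outside, world axes, zero at the start; "moment": the same for the moment, N m; "opening": opening from 0.0 (shut) to 1.0 (fully open); "finger_force": force on a finger pad.
Only numpy, scipy, OpenCV 4.12 (cv2) and the standard library are available. Lean on these libraries where they do the work, as an engineer would, in place of code of your own. Each camera call takes 0.05 s, during which the arm holds its last target. There are 200 camera calls.

TASK

Tidy the press's four brass camera lenses onto the brown rack in order of height: the shortest on the seat next to the upright steel post, then taller and taller, with the tallest on the seat furthest from the post. Stand each lens upright in the middle of its own seat and let go, and do not let any lens topple on the way.

Things in the scene. Friction and masses are not known exactly. Their poses are not given: they have to be found in the camera images.
- lens_a_mid (a point): The shortest of the four camera lenses: an upright brass barrel with a black foot and black ring, dark glass on top; a round cylinder 28 mm in diameter and 28 mm high, loose. The point is at its centre, half-way up (14 mm above its underside); z points up its axis.
- lens_b_mid (a point): The second shortest of the four camera lenses: an upright brass barrel with a black foot and black ring, dark glass on top; a round cylinder 36 mm in diameter and 41 mm high, loose. The point is at its centre, half-way up (20.5 mm above its underside); z points up its axis.
- lens_c_mid (a point): The second tallest of the four camera lenses: an upright brass barrel with a black foot and black ring, dark glass on top; a round cylinder 44 mm in diameter and 54 mm high, loose. The point is at its centre, half-way up (27 mm above its underside); z points up its axis.
- lens_d_mid (a point): The tallest of the four camera lenses: an upright brass barrel with a black foot and black ring, dark glass on top; a round cylinder 54 mm in diameter and 66 mm high, loose. The point is at its centre, half-way up (33 mm above its underside); z points up its axis.
- seat_1: One of four fixed round steel seats in a straight row, in the order seat_1, seat_2, seat_3, seat_4, about 80 mm apart (68 to 92), along a brown rack (70 mm wide, 370 mm long, 12 mm high). A flat disc 60 mm in diameter and 3 mm thick with a dark rubber spot. Origin at the centre of its underside, on top of the rack; a lens stands on the face 3 mm above that. z is up; the row runs along the seat's own y, which is within about 15 degrees of the world's y.
- seat_2: One of four fixed round steel seats in a straight row, in the order seat_1, seat_2, seat_3, seat_4, about 80 mm apart (68 to 92), along a brown rack (70 mm wide, 370 mm long, 12 mm high). A flat disc 60 mm in diameter and 3 mm thick with a dark rubber spot. Origin at the centre of its underside, on top of the rack; a lens stands on the face 3 mm above that. z is up; the row runs along the seat's own y, which is within about 15 degrees of the world's y.
- seat_3: One of four fixed round steel seats in a straight row, in the order seat_1, seat_2, seat_3, seat_4, about 80 mm apart (68 to 92), along a brown rack (70 mm wide, 370 mm long, 12 mm high). A flat disc 60 mm in diameter and 3 mm thick with a dark rubber spot. Origin at the centre of its underside, on top of the rack; a lens stands on the face 3 mm above that. z is up; the row runs along the seat's own y, which is within about 15 degrees of the world's y.
- seat_4: One of four fixed round steel seats in a straight row, in the order seat_1, seat_2, seat_3, seat_4, about 80 mm apart (68 to 92), along a brown rack (70 mm wide, 370 mm long, 12 mm high). A flat disc 60 mm in diameter and 3 mm thick with a dark rubber spot. Origin at the centre of its underside, on top of the rack; a lens stands on the face 3 mm above that. z is up; the row runs along the seat's own y, which is within about 15 degrees of the world's y.
- post: Fixed upright steel pin with a steel knob for a head, 20 mm in diameter at most and 50 mm high, on the rack in line with the seats, at one end of the row: beyond seat_1 or beyond seat_4, about 51 mm (45 to 57) from that seat's centre. Origin at the centre of its foot, on top of the rack. (The other end of the rack has only a flat black plate 50 by 14 mm, 6 mm high.)
Mind the look-alikes: they are no part of the job. What is shaped like the part that bears lens_a_mid but blue is not meant. What is shaped like the part that bears lens_b_mid but pink is not meant.

How it is judged:
By the outcome, as a careful person would: the job done as asked, in the order asked, and still so for the second after the job is handed in, with the robot touching nothing.
It also fails if it takes over 120 s, if anything falls off the work surface, if the arm or the gripper's body presses on something with over 40 N, if the wrist force passes 120 N, or if a joint passes its speed limit or range.

## Working session

There is one attempt and no reset: what is moved stays moved. The work goes in short steps, Python scripts to look and compute and a tool call to move; the robot and the scene stay as the last step left them, time stands still between calls to the robot, and variables do not carry over. Pictures are saved under pics/ and viewed, at most 14 in all, crops included, and the job is handed in when it is done.

Besides the shell and the picture viewer there is one more tool, called by a JSON object that holds its "name" and its "arguments", one argument or row to a line. play_rows: Moves the arm, as the interface text tells. Its arguments: {"type":"object","properties":{"rows":{"type":"array"},"claw":{"type":"number"},"squeeze":{"type":"number"}},"required":["rows"]}

```bash
ls; mkdir -p pics; python3 - <<'E'
from plant import *
import cv2
s=get_state();print(s)
for n in("top","scene"):
    d=snapshot(n);cv2.imwrite(f"pics/{n}0.png",d["pixels"]);print(n,d["camera_matrix"],d["world_to_cam"])
d=snapshot("wrist");print(d["camera_matrix"],d["mount"])
E
```

```text
pics
{'clock': 0.0, 'q': array([ 1.3038018 ,  0.68997465, -0.19448155,  1.56631187,  0.15729572,
        0.90253317, -0.21505934]), 'qd': array([-1.93991058e-06, -8.93574124e-04, -3.76871757e-05,  3.35200798e-05,
        6.61176782e-05,  1.27644356e-04,  4.04104199e-04]), 'joint_torque': array([ 1.42167801e-04, -5.27565086e+01, -1.26663510e+00, -1.53430867e+01,
       -5.25820325e-02,  6.41563922e-03,  1.41136693e-04]), 'tool_pos': array([ 0.18503814, -0.59664238,  0.40392335]), 'eef_rot': array([ 9.88704217e-01,  1.49877042e-01, -2.13923144e-04, -8.93782662e-04]), 'contact_force': array([ 0.32499749, -0.25230443, -0.21029465]), 'moment': array([-0.01651041,  0.02466942,  0.02995752]), 'finger_force': 0.0, 'opening': 0.994925633593355}
top [[559.25229953   0.         314.63475981]
 [  0.         559.25229953 242.43391291]
 [  0.           0.           1.        ]] [[ 1.10151782e-02 -9.99939271e-01 -3.47107337e-04  9.00466341e-03]
 [-9.89784401e-01 -1.08539664e-02 -1.42158469e-01  5.13255716e-01]
 [ 1.42146069e-01  1.90946229e-03 -9.89843851e-01  1.00905645e+00]
 [ 0.00000000e+00  0.00000000e+00  0.00000000e+00  1.00000000e+00]]
scene [[563.59124293   0.         314.02199225]
 [  0.         563.59124293 245.8872629 ]
 [  0.           0.           1.        ]] [[ 0.29118985  0.9566536   0.00472885 -0.17097652]
 [ 0.71627086 -0.21473921 -0.66396019 -0.33388007]
 [-0.63416443  0.1967256  -0.74775297  1.37860904]
 [ 0.          0.          0.          1.        ]]
[[362.14899034   0.         313.5499376 ]
 [  0.         362.14899034 233.51314573]
 [  0.           0.           1.        ]] [[-7.05535586e-04 -9.59534872e-01 -2.81588941e-01  7.18947415e-02]
 [ 9.99999717e-01 -6.03520002e-04 -4.49012304e-04  1.23604566e-03]
 [ 2.60898405e-04 -2.81589178e-01  9.59535026e-01  1.99077121e-02]
 [ 0.00000000e+00  0.00000000e+00  0.00000000e+00  1.00000000e+00]]
```

View pics/top0.png

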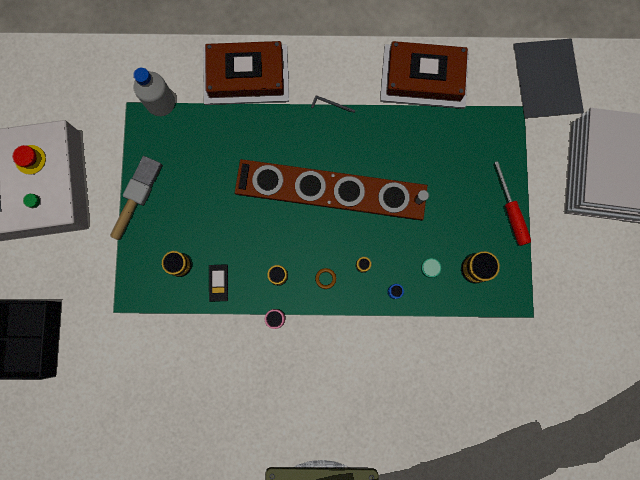

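View pics/scene0.png

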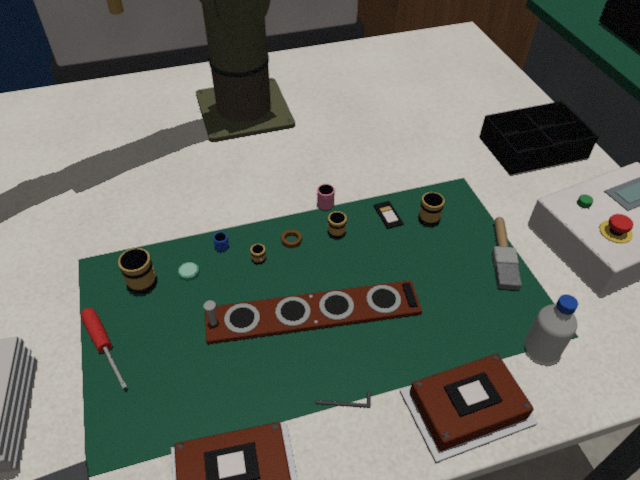

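The top view shows the rack with seats at about (268,179), (310,185), (348,191) and (394,197), and the post at (423,196). That puts the shortest lens on the right-hand seat. The lenses are D (482,266), A (363,264), B (277,274) and C (176,263). Blue and pink look-alikes sit at (396,291) and (275,318).

```bash
python3 - <<'E'
import cv2,numpy as np
a=cv2.imread("pics/top0.png")
c1=cv2.resize(a[155:225,230:435],None,fx=3.8,fy=3.8,interpolation=cv2.INTER_CUBIC)
def crop(u,v):return cv2.resize(a[v-25:v+25,u-25:u+25],None,fx=3.8,fy=3.8,interpolation=cv2.INTER_CUBIC)
c2=np.hstack([crop(u,v) for u,v in((482,266),(176,263),(277,274),(363,264))])
w=max(c1.shape[1],c2.shape[1])
P=lambda c:cv2.copyMakeBorder(c,0,0,0,w-c.shape[1],0)
o=np.vstack([P(c1),P(c2)]);print(o.shape,c1.shape);cv2.imwrite("pics/crop0.png",o)
E
```

```text
(456, 779, 3) (266, 779, 3)
```

View pics/crop0.png

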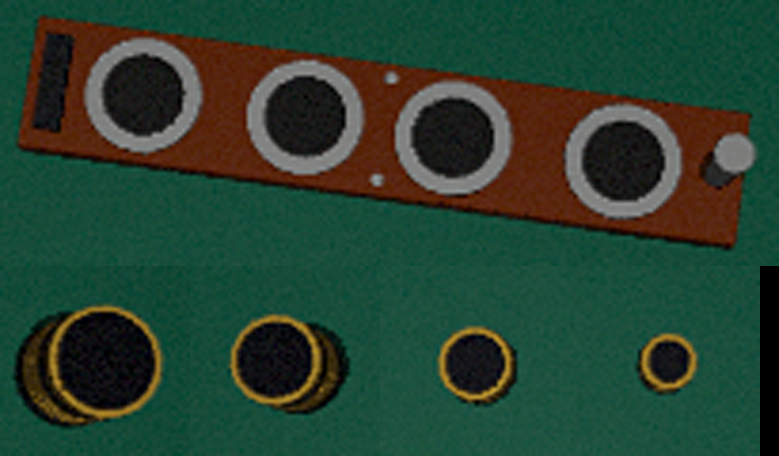

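```bash
cat >h.py <<'E'
from plant import *
import cv2,numpy as np
from scipy.spatial.transform import Rotation as R
def world(K,W,u,v,z):
    d=W[:3,:3].T@np.linalg.solve(K,[u,v,1.]);c=-W[:3,:3].T@W[:3,3]
    return c+d*(z-c[2])/d[2]
def wristcam():
    s=get_state();d=snapshot("wrist")
    T=np.eye(4);T[:3,:3]=R.from_quat(s["eef_rot"]).as_matrix();T[:3,3]=s["tool_pos"]
    return d["pixels"],d["camera_matrix"],np.linalg.inv(T@d["mount"])
def go(p,yaw=None,base=None):
    """row numbers taking TCP to p, tool down, tool y at world angle yaw (deg)"""
    s=get_state();r=R.from_quat(s["eef_rot"]) ;t=r.as_matrix()
    y=np.degrees(np.arctan2(t[1,1],t[0,1]))
    if yaw is None: yaw=y
    yaw=y+((yaw-y+90)%180-90)
    a=np.radians(yaw);Y=np.array([np.cos(a),np.sin(a),0]);Z=np.array([0,0,-1.])
    tgt=R.from_matrix(np.column_stack([np.cross(Y,Z),Y,Z]))
    sh=t.T@(np.array(p)-s["tool_pos"]);rv=(r.inv()*tgt).as_rotvec()
    n=max(np.linalg.norm(sh)/.0417,np.degrees(np.linalg.norm(rv))/7.16)
    print("yaw",y.round(1),"->",round(yaw,1),"shift",(sh/.5).round(4).tolist(),"turn",(rv/.5).round(4).tolist(),"rows",round(n,1))
E
python3 - <<'E'
import plant;print([k for k in dir(plant) if k[0]!='_'],getattr(plant,'nose_length',None))
from h import *
d=snapshot("top");K,W=d["camera_matrix"],d["world_to_cam"]
f=lambda x,y,u0,v0:((x+.5)/3.8-.5+u0,(y+.5)/3.8-.5+v0)
S=[world(K,W,*f(x,y,230,155),.015) for x,y in((623,161),(453,138),(305,117),(144,95))]
L=[world(K,W,*f(x,y,u-25,v-25),z) for x,y,u,v,z in((98,96,363,264,.028),(96,98,277,274,.041),(86,94,176,263,.054),(105,96,482,266,.066))]
S=np.array(S);print("seats",S.round(4),np.linalg.norm(np.diff(S,axis=0),axis=1),"ang",np.degrees(np.arctan2(*(S[3]-S[0])[:2])))
print("lens A-D",np.round(L,4))
E
```

```text
['Unreachable', 'finish_job', 'get_state', 'nose_length', 'snapshot'] 0.166
seats [[ 0.6066 -0.1368  0.015 ]
 [ 0.6176 -0.0504  0.015 ]
 [ 0.6277  0.0251  0.015 ]
 [ 0.6383  0.1074  0.015 ]] [0.08712795 0.07615285 0.08302787] ang 7.413161589448761
lens A-D [[ 0.4747 -0.0773  0.028 ]
 [ 0.4521  0.0837  0.041 ]
 [ 0.471   0.2728  0.054 ]
 [ 0.4695 -0.2922  0.066 ]]
```

```bash
python3 - <<'E'
from h import *
go([.4695,-.2922,.30],-7.4)
E
```

```text
yaw -72.8 -> -7.4 shift [0.7237, -0.413, 0.2089] turn [-0.002, -0.0012, -2.2817] rows 10.3
```

{"name": "play_rows", "arguments": {
  "rows": [
    [[0.72,-0.41,0.1,0,0,-1],[0.72,-0.41,0.1,0,0,-1],[0.72,-0.41,0.1,0,0,-1],[0.72,-0.41,0.1,0,0,-1],[0.72,-0.41,0.1,0,0,-1],[0.72,-0.41,0.1,0,0,-1],[0.72,-0.41,0.1,0,0,-1],[0.72,-0.41,0.1,0,0,-1],[0.72,-0.41,0.1,0,0,-1],[0.72,-0.41,0.1,0,0,-1],[0.72,-0.41,0.1,0,0,-1],[0.72,-0.41,0.1,0,0,-1],[0.72,-0.41,0.1,0,0,-1]]
  ],
  "claw": 0,
  "squeeze": 15
}}

```text
clock: 1.28
tool_pos: [0.4679, -0.2948, 0.3545]
eef_rot: [0.921, 0.39, -0.001, 0.0]
contact_force: [-1.4, -0.9, 0.7]
opening: 1.002
finger_force: 0.0
```

{"name": "play_rows", "arguments": {
  "rows": [
    [[0,0,0,0,0,-1],[0,0,0,0,0,-1],[0,0,0,0,0,-1],[0,0,0,0,0,-1],[0,0,0,0,0,-1]]
  ]
}}

```text
clock: 1.7
tool_pos: [0.4665, -0.2969, 0.3546]
eef_rot: [0.796, 0.605, -0.001, -0.0]
contact_force: [0.2, 0.7, 0.6]
opening: 1.002
finger_force: 0.0
```

```bash
python3 - <<'E'
from h import *
print(get_state()["tool_pos"],get_state()["clock"])
go([.4695,-.2922,.30],-7.4)
E
```

```text
[ 0.46651153 -0.29690062  0.35464527] 1.7
yaw -15.5 -> -7.4 shift [0.0108, 0.0033, 0.1093] turn [-0.0018, 0.0019, -0.2844] rows 1.3
```

{"name": "play_rows", "arguments": {
  "rows": [
    [[0.01,0.003,0.109,0,0,-0.284],[0.01,0.003,0.109,0,0,-0.284],[0.01,0.003,0.109,0,0,-0.284],[0.01,0.003,0.109,0,0,-0.284],[0.01,0.003,0.109,0,0,-0.284]]
  ]
}}

```text
clock: 2.12
tool_pos: [0.471, -0.291, 0.3012]
eef_rot: [0.752, 0.659, 0.0, 0.001]
contact_force: [0.0, -0.4, 0.2]
opening: 1.005
finger_force: 0.0
```

```bash
cat >>h.py <<'E'
def lens(z,rad,near):
    """circle of lens top of radius rad at height z near world xy `near`, from wrist picture"""
    im,K,W=wristcam()
    p=W@np.array([*near,z,1]);px=(K@p[:3])/p[2];r=K[0,0]*rad/p[2]
    return im,K,W,px[:2],r
E
python3 - <<'E'
from h import *
im,K,W,px,r=lens(.066,.027,(.4695,-.2922));print(px,r,get_state()["tool_pos"])
cv2.imwrite("pics/wD.png",im)
E
```

```text
[311.03462676 247.46235583] 43.097651720503336 [ 0.4712416  -0.2908807   0.30151578]
```

View pics/wD.png

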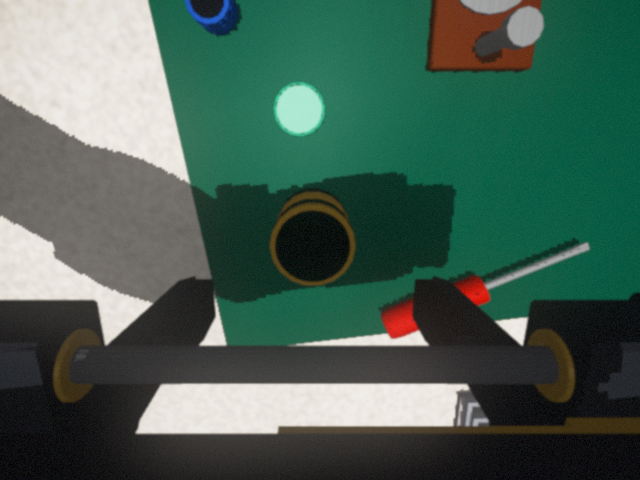

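The wrist view shows lens D's top circle centred at about (313,243). The top-camera estimate projects to (311,247), so the two agree within about 2.5 mm. The fingers clear the screwdriver at (440,300).

```bash
python3 - <<'E'
from h import *
im,K,W=wristcam()
p=world(K,W,313,243,.066);print(p)
go([p[0],p[1],.147+.036],-7.4)
E
```

```text
[ 0.47146258 -0.28947072  0.066     ]
yaw -7.5 -> -7.4 shift [0.0028, -0.0006, 0.2371] turn [0.0046, 0.0026, -0.0022] rows 2.8
```

{"name": "play_rows", "arguments": {
  "rows": [
    [[0.003,0,0.05,0,0,0],[0.003,0,0.1,0,0,0],[0.003,0,0.15,0,0,0],[0.003,0,0.19,0,0,0],[0.003,0,0.22,0,0,0],[0.003,0,0.237,0,0,0],[0.003,0,0.237,0,0,0],[0.003,0,0.237,0,0,0]]
  ]
}}

```text
clock: 2.88
tool_pos: [0.4716, -0.2888, 0.1824]
eef_rot: [0.751, 0.66, 0.0, 0.001]
contact_force: [0.1, 0.7, 0.3]
opening: 1.001
finger_force: 0.0
```

{"name": "play_rows", "arguments": {
  "rows": [
    [[0,0,0,0,0,0],[0,0,0,0,0,0],[0,0,0,0,0,0],[0,0,0,0,0,0],[0,0,0,0,0,0],[0,0,0,0,0,0],[0,0,0,0,0,0],[0,0,0,0,0,0],[0,0,0,0,0,0],[0,0,0,0,0,0],[0,0,0,0,0,0],[0,0,0,0,0,0]]
  ],
  "claw": 1,
  "squeeze": 15
}}

```text
clock: 3.88
tool_pos: [0.4712, -0.2886, 0.182]
eef_rot: [0.751, 0.66, -0.0, 0.0]
contact_force: [-1.2, -0.1, 5.0]
opening: 0.605
finger_force: 15.0
```

```bash
python3 - <<'E'
from h import *
go([.4712,-.2886,.34],-7.4); go([.617,-.06,.34],-7.4)
E
```

```text
yaw -7.3 -> -7.4 shift [-0.0001, -0.0001, -0.3159] turn [0.0002, 0.0008, 0.0021] rows 3.8
yaw -7.3 -> -7.4 shift [0.4906, 0.2307, -0.3161] turn [0.0002, 0.0008, 0.0021] rows 7.5
```

{"name": "play_rows", "arguments": {
  "rows": [
    [[0,0,-0.04,0,0,0],[0,0,-0.1,0,0,0],[0,0,-0.16,0,0,0],[0,0,-0.22,0,0,0],[0.03,0.015,-0.28,0,0,0],[0.08,0.04,-0.316,0,0,0],[0.14,0.07,-0.316,0,0,0],[0.2,0.1,-0.316,0,0,0],[0.26,0.13,-0.316,0,0,0],[0.32,0.155,-0.316,0,0,0],[0.38,0.18,-0.316,0,0,0],[0.43,0.205,-0.316,0,0,0],[0.47,0.22,-0.316,0,0,0],[0.49,0.23,-0.316,0,0,0],[0.49,0.23,-0.316,0,0,0],[0.49,0.23,-0.316,0,0,0]]
  ]
}}

```text
clock: 5.22
tool_pos: [0.616, -0.061, 0.3389]
eef_rot: [0.751, 0.66, -0.001, -0.0]
contact_force: [0.5, -1.0, -3.6]
opening: 0.613
finger_force: 15.0
```

```bash
python3 - <<'E'
from h import *
im,K,W=wristcam();cv2.imwrite("pics/w2.png",im)
np.savez("w2.npz",K=K,W=W)
for s in((.6066,-.1368),(.6176,-.0504),(.6277,.0251),(.6383,.1074)):
    p=W@np.array([*s,.015,1]);print((K@p[:3]/p[2])[:2])
E
```

```text
[314.93809249 293.92423972]
[314.84399568 200.653326  ]
[315.35903493 105.9796751 ]
[315.45780682 -14.74019498]
```

View pics/w2.png

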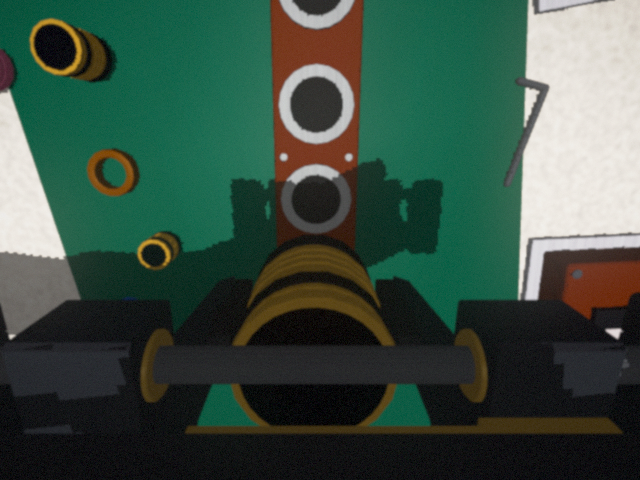

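The seats appear at (317,104) and (316,199), within 2 px (about 1.3 mm) of the top-camera prediction. Lens D is upright in the grip. I'll shift the seat positions by (+1.2, +1.3) mm.

```bash
python3 - <<'E'
from h import *
d=np.load("w2.npz")
print(world(d["K"],d["W"],317,104,.015),world(d["K"],d["W"],316,199,.015))
go([.6395,.1087,.28],-7.4);go([.6395,.1087,.1975],-7.4)
E
```

```text
[0.62917543 0.02640084 0.015     ] [ 0.61875713 -0.04910915  0.015     ]
yaw -7.4 -> -7.4 shift [0.3456, 0.0032, 0.117] turn [-0.0045, 0.0052, -0.0012] rows 4.4
yaw -7.4 -> -7.4 shift [0.346, 0.0036, 0.282] turn [-0.0045, 0.0052, -0.0012] rows 5.4
```

{"name": "play_rows", "arguments": {
  "rows": [
    [[0.03,0,0,0,0,0],[0.08,0,0,0,0,0],[0.13,0,0,0,0,0],[0.18,0.002,0,0,0,0],[0.23,0.002,0.03,0,0,0],[0.28,0.003,0.06,0,0,0],[0.32,0.003,0.1,0,0,0],[0.34,0.003,0.14,0,0,0],[0.346,0.003,0.18,0,0,0],[0.346,0.003,0.21,0,0,0],[0.346,0.003,0.24,0,0,0],[0.346,0.003,0.26,0,0,0],[0.346,0.003,0.27,0,0,0],[0.346,0.003,0.27,0,0,0],[0.346,0.003,0.27,0,0,0]]
  ]
}}

```text
clock: 6.52
tool_pos: [0.6404, 0.1103, 0.2051]
eef_rot: [0.751, 0.66, 0.0, 0.0]
contact_force: [-0.2, -0.8, -3.8]
opening: 0.604
finger_force: 15.0
```

```bash
python3 - <<'E'
from h import *
print(get_state()["tool_pos"]);go([.6395,.1087,.1975],-7.4)
E
```

```text
[0.64041389 0.11030955 0.2051104 ]
yaw -7.4 -> -7.4 shift [-0.0034, -0.0014, 0.0152] turn [0.001, 0.0005, 0.0001] rows 0.2
```

{"name": "play_rows", "arguments": {
  "rows": [
    [[-0.002,-0.001,0.004,0,0,0],[-0.002,-0.001,0.008,0,0,0],[-0.002,-0.001,0.011,0,0,0],[-0.002,-0.001,0.014,0,0,0],[-0.002,-0.001,0.014,0,0,0],[-0.002,-0.001,0.014,0,0,0]]
  ]
}}

```text
clock: 7.02
tool_pos: [0.6395, 0.1103, 0.1977]
eef_rot: [0.751, 0.66, -0.0, 0.0]
contact_force: [0.8, 0.5, -3.6]
opening: 0.609
finger_force: 15.0
```

{"name": "play_rows", "arguments": {
  "rows": [
    [[0,0,0.001,0,0,0],[0,0,0.002,0,0,0],[0,0,0.003,0,0,0],[0,0,0.003,0,0,0]]
  ]
}}

```text
clock: 7.35
tool_pos: [0.6396, 0.1103, 0.1971]
eef_rot: [0.751, 0.66, 0.0, 0.0]
contact_force: [-2.1, -0.6, 4.7]
opening: 0.608
finger_force: 15.0
```

Contact: the force has turned positive. I'll open the gripper, hold, then retreat.

{"name": "play_rows", "arguments": {
  "rows": [
    [[0,0,0,0,0,0],[0,0,0,0,0,0],[0,0,0,0,0,0],[0,0,0,0,0,0],[0,0,0,0,0,0],[0,0,0,0,0,0],[0,0,0,0,0,0],[0,0,0,0,0,0]]
  ],
  "claw": 0.1
}}

```text
clock: 8.02
tool_pos: [0.6396, 0.1102, 0.1962]
eef_rot: [0.751, 0.66, 0.0, 0.0]
contact_force: [0.4, -0.2, 0.3]
opening: 0.898
finger_force: 0.0
```

{"name": "play_rows", "arguments": {
  "rows": [
    [[0,0,-0.03,0,0,0],[0,0,-0.08,0,0,0],[0,0,-0.14,0,0,0],[0,0,-0.2,0,0,0],[0,0,-0.25,0,0,0],[0,0,-0.25,0,0,0]]
  ]
}}

```text
clock: 8.52
tool_pos: [0.6413, 0.111, 0.3281]
eef_rot: [0.751, 0.66, 0.005, 0.002]
contact_force: [-0.1, 0.3, -0.2]
opening: 0.901
finger_force: 0.0
```

```bash
python3 - <<'E'
from h import *
print(get_state()["tool_pos"])
go([.472,.2735,.29],-7.4)
d=snapshot("top");cv2.imwrite("pics/t1.png",cv2.resize(d["pixels"][140:300,150:400],None,fx=3,fy=3))
E
```

```text
[0.64131089 0.1110132  0.32810171]
yaw -7.4 -> -7.4 shift [0.2786, -0.3782, 0.0736] turn [0.0203, -0.0089, 0.0015] rows 5.7
```

View pics/t1.png

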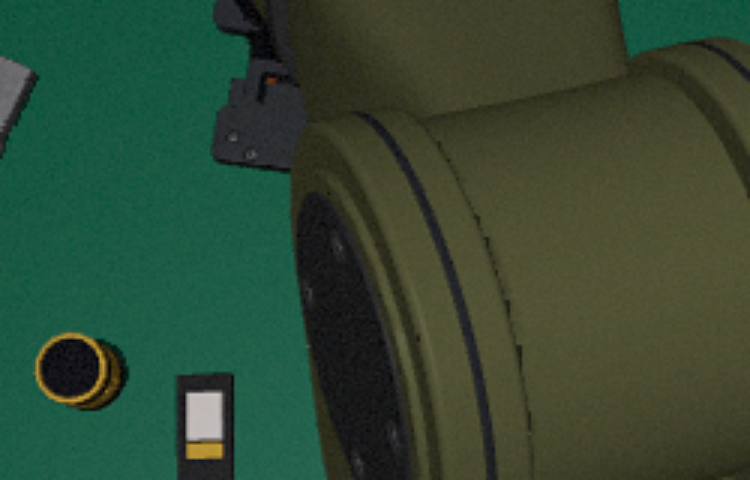

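The arm hides the rack, so I'll check D later. Lens C is undisturbed at crop (73,370). Next I'll hover over C.

{"name": "play_rows", "arguments": {
  "rows": [
    [[0.02,-0.03,0,0,0,0],[0.06,-0.08,0.01,0,0,0],[0.1,-0.14,0.02,0,0,0],[0.15,-0.2,0.03,0.01,0,0],[0.19,-0.26,0.04,0.02,-0.01,0],[0.23,-0.31,0.055,0.02,-0.01,0],[0.26,-0.35,0.07,0.02,-0.01,0],[0.278,-0.377,0.073,0.02,-0.01,0],[0.278,-0.377,0.073,0.02,-0.01,0],[0.278,-0.377,0.073,0.02,-0.01,0],[0.278,-0.377,0.073,0.02,-0.01,0]]
  ],
  "claw": 0
}}

```text
clock: 9.48
tool_pos: [0.4713, 0.2709, 0.2847]
eef_rot: [0.751, 0.66, -0.005, -0.001]
contact_force: [-0.2, -0.2, -0.5]
opening: 1.001
finger_force: 0.0
```

```bash
python3 - <<'E'
from h import *
im,K,W=wristcam();np.savez("w3.npz",K=K,W=W)
d=snapshot("top")["pixels"][140:300,230:450]
a=cv2.resize(im[150:330,180:460],(560,360));b=cv2.resize(d,(330,240))
o=np.zeros((600,560,3),np.uint8);o[:360]=a;o[360:,:330]=b;cv2.imwrite("pics/w3.png",o)
E
```

```text
(no output)
```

View pics/w3.png

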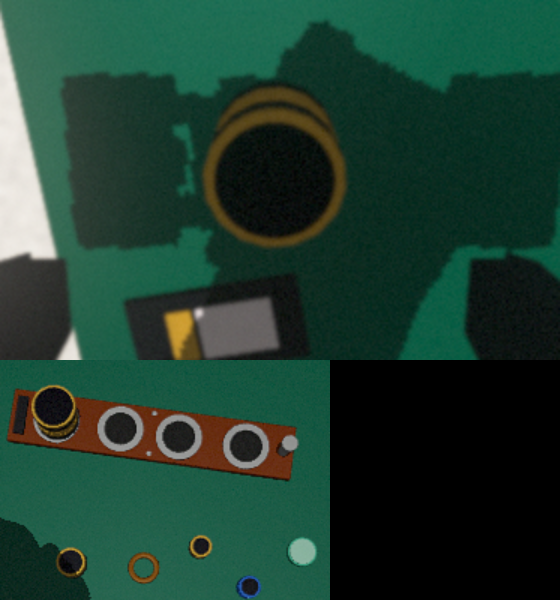

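D stands on the far seat. In the wrist crop, C's top circle is at (275,177), which is full-image pixel (317.3,238.3).

```bash
python3 - <<'E'
from h import *
d=np.load("w3.npz");p=world(d["K"],d["W"],317.2,238.2,.054);print(p)
go([p[0],p[1],.147+.032],-7.4)
E
```

```text
[0.47198612 0.27587238 0.054     ]
yaw -7.5 -> -7.4 shift [0.0117, 0.0012, 0.2115] turn [-0.0177, 0.0114, -0.0037] rows 2.5
```

{"name": "play_rows", "arguments": {
  "rows": [
    [[0.011,0.001,0.05,-0.017,0.011,0],[0.011,0.001,0.1,-0.017,0.011,0],[0.011,0.001,0.15,-0.017,0.011,0],[0.011,0.001,0.18,-0.017,0.011,0],[0.011,0.001,0.2,-0.017,0.011,0],[0.011,0.001,0.21,-0.017,0.011,0],[0.011,0.001,0.21,-0.017,0.011,0],[0.011,0.001,0.21,-0.017,0.011,0]]
  ]
}}

```text
clock: 10.25
tool_pos: [0.471, 0.277, 0.1802]
eef_rot: [0.751, 0.66, 0.0, -0.001]
contact_force: [0.4, 0.5, -0.3]
opening: 1.003
finger_force: 0.0
```

{"name": "play_rows", "arguments": {
  "rows": [
    [[0,0,0,0,0,0],[0,0,0,0,0,0],[0,0,0,0,0,0],[0,0,0,0,0,0],[0,0,0,0,0,0],[0,0,0,0,0,0],[0,0,0,0,0,0],[0,0,0,0,0,0],[0,0,0,0,0,0],[0,0,0,0,0,0],[0,0,0,0,0,0],[0,0,0,0,0,0]]
  ],
  "claw": 1
}}

```text
clock: 11.25
tool_pos: [0.4707, 0.2771, 0.1798]
eef_rot: [0.751, 0.66, -0.0, -0.001]
contact_force: [1.5, -0.0, 2.3]
opening: 0.494
finger_force: 15.0
```

```bash
python3 - <<'E'
from h import *
print(get_state()["tool_pos"]);go([.4716,.2757,.36],-7.4);go([.6290,.0264,.36],-7.4)
E
```

```text
[0.47065629 0.27714934 0.17978403]
yaw -7.3 -> -7.4 shift [-0.0024, 0.0019, -0.3604] turn [-0.0019, -0.0015, 0.002] rows 4.3
yaw -7.3 -> -7.4 shift [-0.4566, 0.3779, -0.3611] turn [-0.0019, -0.0015, 0.002] rows 8.3
```

{"name": "play_rows", "arguments": {
  "rows": [
    [[0,0,-0.04,0,0,0],[0,0,-0.1,0,0,0],[0,0,-0.17,0,0,0],[0,0,-0.24,0,0,0],[-0.03,0.02,-0.3,0,0,0],[-0.07,0.06,-0.33,0,0,0],[-0.12,0.1,-0.33,0,0,0],[-0.17,0.14,-0.33,0,0,0],[-0.22,0.18,-0.33,0,0,0],[-0.27,0.23,-0.33,0,0,0],[-0.32,0.27,-0.33,0,0,0],[-0.37,0.31,-0.33,0,0,0],[-0.41,0.34,-0.33,0,0,0],[-0.44,0.365,-0.33,0,0,0],[-0.454,0.377,-0.33,0,0,0],[-0.454,0.377,-0.33,0,0,0],[-0.454,0.377,-0.33,0,0,0]]
  ]
}}

```text
clock: 12.67
tool_pos: [0.6279, 0.0287, 0.3437]
eef_rot: [0.751, 0.661, -0.001, -0.002]
contact_force: [-0.7, 1.0, -2.3]
opening: 0.495
finger_force: 15.0
```

```bash
python3 - <<'E'
from h import *
print(get_state()["tool_pos"]);go([.6290,.0276,.20],-7.4)
E
```

```text
[0.62791135 0.02868564 0.34369259]
yaw -7.3 -> -7.4 shift [-0.0022, 0.0034, 0.2874] turn [-0.0071, -0.0025, 0.0034] rows 3.4
```

{"name": "play_rows", "arguments": {
  "rows": [
    [[-0.001,0.003,0.05,0,0,0],[-0.001,0.003,0.1,-0.005,0,0.003],[-0.001,0.003,0.15,-0.005,0,0.003],[-0.001,0.003,0.2,-0.005,0,0.003],[-0.001,0.003,0.24,-0.005,0,0.003],[-0.001,0.003,0.265,-0.005,0,0.003],[-0.001,0.003,0.28,-0.005,0,0.003],[-0.001,0.003,0.287,-0.005,0,0.003],[-0.001,0.003,0.287,-0.005,0,0.003],[-0.001,0.003,0.287,-0.005,0,0.003],[-0.001,0.003,0.287,-0.005,0,0.003]]
  ]
}}

```text
clock: 13.58
tool_pos: [0.6304, 0.0274, 0.202]
eef_rot: [0.751, 0.66, 0.001, 0.001]
contact_force: [0.1, 0.2, -2.1]
opening: 0.494
finger_force: 15.0
```

```bash
python3 - <<'E'
from h import *
print(get_state()["tool_pos"]);go([.6290,.0276,.195],-7.4)
E
```

```text
[0.63039261 0.02743619 0.20202949]
yaw -7.4 -> -7.4 shift [-0.0001, -0.0028, 0.0141] turn [0.0063, -0.0023, -0.0008] rows 0.2
```

{"name": "play_rows", "arguments": {
  "rows": [
    [[0,-0.002,0.004,0.004,-0.002,0],[0,-0.002,0.008,0.004,-0.002,0],[0,-0.002,0.011,0.004,-0.002,0],[0,-0.002,0.0135,0.004,-0.002,0],[0,-0.002,0.0135,0.004,-0.002,0],[0,-0.002,0.0135,0.004,-0.002,0]]
  ]
}}

```text
clock: 14.08
tool_pos: [0.6289, 0.0273, 0.1948]
eef_rot: [0.751, 0.66, -0.001, 0.0]
contact_force: [-2.3, -0.6, 5.8]
opening: 0.494
finger_force: 15.0
```

Contact. Releasing and retreating up.

{"name": "play_rows", "arguments": {
  "rows": [
    [[0,0,0,0,0,0],[0,0,0,0,0,0],[0,0,0,0,0,0],[0,0,0,0,0,0],[0,0,0,0,0,0],[0,0,0,0,0,0],[0,0,0,0,0,0],[0,0,0,0,0,0]]
  ],
  "claw": 0.15
}}

```text
clock: 14.75
tool_pos: [0.6289, 0.0274, 0.194]
eef_rot: [0.751, 0.66, -0.001, -0.0]
contact_force: [-0.3, -0.3, 0.2]
opening: 0.847
finger_force: 0.0
```

{"name": "play_rows", "arguments": {
  "rows": [
    [[0,0,-0.03,0,0,0],[0,0,-0.08,0,0,0],[0,0,-0.14,0,0,0],[0,0,-0.2,0,0,0],[0,0,-0.24,0,0,0],[0,0,-0.24,0,0,0],[0,0,-0.24,0,0,0]]
  ]
}}

```text
clock: 15.33
tool_pos: [0.6293, 0.0274, 0.3151]
eef_rot: [0.751, 0.66, 0.0, 0.001]
contact_force: [-0.3, -0.5, 0.0]
opening: 0.848
finger_force: 0.0
```

```bash
python3 - <<'E'
from h import *
print(get_state()["tool_pos"]);go([.453,.086,.27],-7.4)
E
```

```text
[0.62927271 0.02740684 0.31512986]
yaw -7.4 -> -7.4 shift [0.0706, -0.3649, 0.0897] turn [0.0029, 0.0002, -0.001] rows 4.6
```

{"name": "play_rows", "arguments": {
  "rows": [
    [[0.01,-0.03,0,0,0,0],[0.02,-0.09,0,0,0,0],[0.03,-0.15,0,0,0,0],[0.04,-0.21,0.02,0,0,0],[0.05,-0.27,0.04,0,0,0],[0.06,-0.32,0.06,0,0,0],[0.07,-0.35,0.08,0,0,0],[0.07,-0.365,0.09,0,0,0],[0.07,-0.365,0.09,0,0,0],[0.07,-0.365,0.09,0,0,0],[0.07,-0.365,0.09,0,0,0]]
  ],
  "claw": 0.35
}}

```text
clock: 16.25
tool_pos: [0.4532, 0.0854, 0.2689]
eef_rot: [0.752, 0.66, -0.001, -0.0]
contact_force: [-0.3, 0.9, 0.0]
opening: 0.648
finger_force: 0.0
```

```bash
python3 - <<'E'
from h import *
im,K,W=wristcam();np.savez("w4.npz",K=K,W=W)
d=snapshot("top")["pixels"][140:300,230:450]
a=cv2.resize(im[150:330,180:460],(560,360));b=cv2.resize(d,(330,240))
o=np.zeros((600,560,3),np.uint8);o[:360]=a;o[360:,:330]=b;cv2.imwrite("pics/w4.png",o)
E
```

```text
(no output)
```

View pics/w4.png

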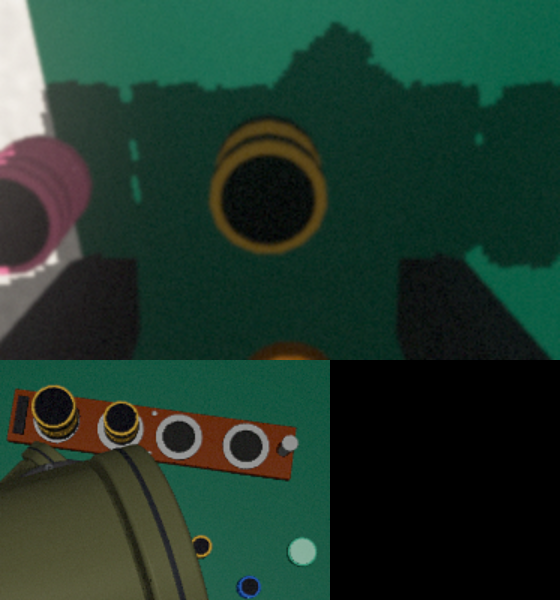

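D and C both stand on their seats. B's top circle is at crop (268,196), which is pixel (313.8,247.8). The pink look-alike's right edge, at crop x≈90, is clear of the left finger.

```bash
python3 - <<'E'
from h import *
d=np.load("w4.npz");p=world(d["K"],d["W"],313.8,247.8,.041);print(p)
go([p[0],p[1],.147+.028],-7.4)
E
```

```text
[0.45314078 0.08641583 0.041     ]
yaw -7.5 -> -7.4 shift [0.0022, -0.0007, 0.1884] turn [0.0001, 0.0004, -0.0033] rows 2.3
```

{"name": "play_rows", "arguments": {
  "rows": [
    [[0.002,0,0.04,0,0,0],[0.002,0,0.08,0,0,0],[0.002,0,0.12,0,0,0],[0.002,0,0.15,0,0,0],[0.002,0,0.175,0,0,0],[0.002,0,0.187,0,0,0],[0.002,0,0.187,0,0,0],[0.002,0,0.187,0,0,0]]
  ]
}}

```text
clock: 17.02
tool_pos: [0.4533, 0.0863, 0.1752]
eef_rot: [0.752, 0.66, -0.0, 0.0]
contact_force: [0.3, -0.5, -0.5]
opening: 0.652
finger_force: 0.0
```

{"name": "play_rows", "arguments": {
  "rows": [
    [[0,0,0,0,0,0],[0,0,0,0,0,0],[0,0,0,0,0,0],[0,0,0,0,0,0],[0,0,0,0,0,0],[0,0,0,0,0,0],[0,0,0,0,0,0],[0,0,0,0,0,0],[0,0,0,0,0,0],[0,0,0,0,0,0],[0,0,0,0,0,0],[0,0,0,0,0,0]]
  ],
  "claw": 1
}}

```text
clock: 18.02
tool_pos: [0.4529, 0.0866, 0.1759]
eef_rot: [0.751, 0.66, -0.0, 0.0]
contact_force: [2.1, -0.5, 3.1]
opening: 0.404
finger_force: 15.0
```

```bash
python3 - <<'E'
from h import *
print(get_state()["tool_pos"]);go([.6187,-.049,.31],-7.4)
E
```

```text
[0.45286125 0.08655335 0.17585185]
yaw -7.4 -> -7.4 shift [-0.2261, 0.3639, -0.2682] turn [-0.0002, 0.001, -0.0011] rows 6.1
```

{"name": "play_rows", "arguments": {
  "rows": [
    [[0,0,-0.04,0,0,0],[0,0,-0.1,0,0,0],[0,0,-0.16,0,0,0],[-0.01,0.02,-0.22,0,0,0],[-0.04,0.06,-0.26,0,0,0],[-0.07,0.11,-0.268,0,0,0],[-0.1,0.16,-0.268,0,0,0],[-0.13,0.21,-0.268,0,0,0],[-0.16,0.26,-0.268,0,0,0],[-0.19,0.31,-0.268,0,0,0],[-0.21,0.34,-0.268,0,0,0],[-0.226,0.364,-0.268,0,0,0],[-0.226,0.364,-0.268,0,0,0],[-0.226,0.364,-0.25,0,0,0],[-0.226,0.364,-0.2,0,0,0],[-0.226,0.364,-0.15,0,0,0],[-0.226,0.364,-0.1,0,0,0],[-0.226,0.364,-0.06,0,0,0],[-0.226,0.364,-0.045,0,0,0],[-0.226,0.364,-0.045,0,0,0]]
  ]
}}

```text
clock: 19.68
tool_pos: [0.6165, -0.0477, 0.1958]
eef_rot: [0.751, 0.661, -0.002, -0.002]
contact_force: [0.1, 0.2, -0.3]
opening: 0.401
finger_force: 15.0
```

```bash
python3 - <<'E'
from h import *
print(get_state()["tool_pos"]);go([.6187,-.049,.1905],-7.4)
E
```

```text
[ 0.61646368 -0.04768817  0.19583067]
yaw -7.3 -> -7.4 shift [-0.002, 0.0048, 0.0106] turn [-0.0131, 0.0015, 0.0046] rows 0.1
```

{"name": "play_rows", "arguments": {
  "rows": [
    [[-0.002,0.004,0,-0.01,0,0.004],[-0.002,0.004,0,-0.01,0,0.004],[-0.002,0.004,0.002,-0.01,0,0.004],[-0.002,0.004,0.004,-0.01,0,0.004],[-0.002,0.004,0.006,-0.01,0,0.004],[-0.002,0.004,0.007,-0.01,0,0.004],[-0.002,0.004,0.007,-0.01,0,0.004]]
  ]
}}

```text
clock: 20.27
tool_pos: [0.6203, -0.0503, 0.1947]
eef_rot: [0.752, 0.659, 0.001, 0.002]
contact_force: [-0.1, -0.6, -1.9]
opening: 0.404
finger_force: 15.0
```

```bash
python3 - <<'E'
from h import *
print(get_state()["tool_pos"],get_state()["contact_force"]);go([.6187,-.049,.1905],-7.4)
E
```

```text
[ 0.6202584  -0.05025155  0.19467414] [-0.13040858 -0.64845554 -1.89956602]
yaw -7.5 -> -7.4 shift [0.0021, -0.0035, 0.0083] turn [0.0082, 0.0011, -0.0049] rows 0.1
```

{"name": "play_rows", "arguments": {
  "rows": [
    [[0.001,-0.002,0.002,0.005,0,-0.002],[0.001,-0.002,0.004,0.005,0,-0.002],[0.001,-0.002,0.006,0.005,0,-0.002],[0.001,-0.002,0.008,0.005,0,-0.002],[0.001,-0.002,0.008,0.005,0,-0.002],[0.001,-0.002,0.008,0.005,0,-0.002]]
  ]
}}

```text
clock: 20.77
tool_pos: [0.6193, -0.0495, 0.1909]
eef_rot: [0.752, 0.66, 0.0, 0.001]
contact_force: [-1.2, 0.8, 3.9]
opening: 0.399
finger_force: 15.0
```

Contact. Releasing.

{"name": "play_rows", "arguments": {
  "rows": [
    [[0,0,0,0,0,0],[0,0,0,0,0,0],[0,0,0,0,0,0],[0,0,0,0,0,0],[0,0,0,0,0,0],[0,0,0,0,0,0],[0,0,0,0,0,0],[0,0,0,0,0,0]]
  ],
  "claw": 0.3
}}

```text
clock: 21.43
tool_pos: [0.6194, -0.0496, 0.1906]
eef_rot: [0.752, 0.66, 0.0, 0.001]
contact_force: [0.1, -0.5, -0.5]
opening: 0.703
finger_force: 0.0
```

{"name": "play_rows", "arguments": {
  "rows": [
    [[0,0,-0.03,0,0,0],[0,0,-0.08,0,0,0],[0,0,-0.14,0,0,0],[0,0,-0.2,0,0,0],[0,0,-0.22,0,0,0],[0,0,-0.22,0,0,0],[0,0,-0.22,0,0,0]]
  ]
}}

```text
clock: 22.02
tool_pos: [0.6191, -0.0497, 0.301]
eef_rot: [0.752, 0.659, 0.0, 0.001]
contact_force: [0.1, 0.4, -0.5]
opening: 0.702
finger_force: 0.0
```

```bash
python3 - <<'E'
from h import *
print(get_state()["tool_pos"]);go([.4755,-.075,.26],-7.4)
E
```

```text
[ 0.6190801  -0.04969263  0.30104455]
yaw -7.5 -> -7.4 shift [-0.0875, -0.2783, 0.0815] turn [0.0046, 0.002, -0.003] rows 3.6
```

{"name": "play_rows", "arguments": {
  "rows": [
    [[-0.01,-0.03,0,0,0,0],[-0.025,-0.08,0,0,0,0],[-0.04,-0.13,0.01,0,0,0],[-0.055,-0.18,0.03,0,0,0],[-0.07,-0.23,0.05,0,0,0],[-0.08,-0.26,0.07,0,0,0],[-0.087,-0.278,0.081,0,0,0],[-0.087,-0.278,0.081,0,0,0],[-0.087,-0.278,0.081,0,0,0],[-0.087,-0.278,0.081,0,0,0]]
  ],
  "claw": 0.4
}}

```text
clock: 22.85
tool_pos: [0.4766, -0.0743, 0.2596]
eef_rot: [0.752, 0.66, 0.001, 0.001]
contact_force: [0.3, -0.2, 0.3]
opening: 0.601
finger_force: 0.0
```

```bash
python3 - <<'E'
from h import *
im,K,W=wristcam();np.savez("w5.npz",K=K,W=W)
d=snapshot("scene")["pixels"][180:360,180:440]
a=cv2.resize(im[150:330,180:460],(560,360));b=cv2.resize(d,(346,240))
o=np.zeros((600,560,3),np.uint8);o[:360]=a;o[360:,:346]=b;cv2.imwrite("pics/w5.png",o)
E
```

```text
(no output)
```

View pics/w5.png

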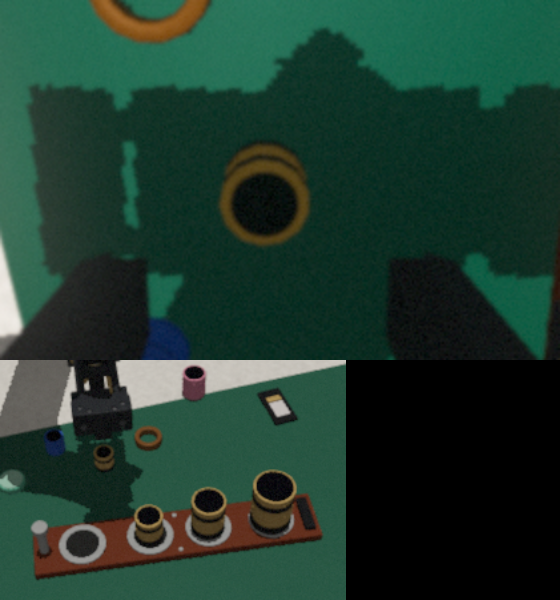

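A's top circle is at crop (264,201), pixel (311.8,250.3). The scene view shows B, C and D upright on their seats, with the seat by the post still free.

```bash
python3 - <<'E'
from h import *
d=np.load("w5.npz");p=world(d["K"],d["W"],311.8,250.2,.028);print(p)
go([p[0],p[1],.147+.0235],-7.4)
E
```

```text
[ 0.47559677 -0.07577235  0.028     ]
yaw -7.5 -> -7.4 shift [-0.0034, -0.0025, 0.1788] turn [0.0056, -0.0006, -0.0028] rows 2.1
```

{"name": "play_rows", "arguments": {
  "rows": [
    [[-0.003,-0.002,0.04,0.003,0,0],[-0.003,-0.002,0.08,0.003,0,0],[-0.003,-0.002,0.12,0.003,0,0],[-0.003,-0.002,0.15,0.003,0,0],[-0.003,-0.002,0.17,0.003,0,0],[-0.003,-0.002,0.178,0.003,0,0],[-0.003,-0.002,0.178,0.003,0,0],[-0.003,-0.002,0.178,0.003,0,0]]
  ]
}}

```text
clock: 23.62
tool_pos: [0.4752, -0.0758, 0.1711]
eef_rot: [0.752, 0.66, 0.0, 0.0]
contact_force: [-0.2, 0.8, 0.6]
opening: 0.599
finger_force: 0.0
```

{"name": "play_rows", "arguments": {
  "rows": [
    [[0,0,0,0,0,0],[0,0,0,0,0,0],[0,0,0,0,0,0],[0,0,0,0,0,0],[0,0,0,0,0,0],[0,0,0,0,0,0],[0,0,0,0,0,0],[0,0,0,0,0,0],[0,0,0,0,0,0],[0,0,0,0,0,0],[0,0,0,0,0,0],[0,0,0,0,0,0]]
  ],
  "claw": 1
}}

```text
clock: 24.62
tool_pos: [0.4749, -0.0761, 0.1713]
eef_rot: [0.752, 0.659, -0.0, 0.001]
contact_force: [-0.2, -0.1, 6.4]
opening: 0.315
finger_force: 15.0
```

```bash
python3 - <<'E'
from h import *
print(get_state()["tool_pos"]);go([.6078,-.1355,.29],-7.4)
E
```

```text
[ 0.47489572 -0.07608517  0.17125374]
yaw -7.5 -> -7.4 shift [-0.0834, 0.2792, -0.2372] turn [0.0016, 0.0017, -0.0029] rows 4.5
```

{"name": "play_rows", "arguments": {
  "rows": [
    [[0,0,-0.04,0,0,0],[0,0,-0.1,0,0,0],[0,0,-0.16,0,0,0],[-0.01,0.03,-0.21,0,0,0],[-0.025,0.08,-0.237,0,0,0],[-0.04,0.13,-0.237,0,0,0],[-0.055,0.18,-0.237,0,0,0],[-0.07,0.23,-0.237,0,0,0],[-0.078,0.26,-0.237,0,0,0],[-0.083,0.278,-0.237,0,0,0],[-0.083,0.278,-0.237,0,0,0],[-0.083,0.278,-0.22,0,0,0],[-0.083,0.278,-0.18,0,0,0],[-0.083,0.278,-0.14,0,0,0],[-0.083,0.278,-0.1,0,0,0],[-0.083,0.278,-0.07,0,0,0],[-0.083,0.278,-0.05,0,0,0],[-0.083,0.278,-0.046,0,0,0],[-0.083,0.278,-0.046,0,0,0],[-0.083,0.278,-0.046,0,0,0]]
  ]
}}

```text
clock: 26.28
tool_pos: [0.6075, -0.1349, 0.1946]
eef_rot: [0.752, 0.66, 0.0, 0.0]
contact_force: [1.5, 0.3, -0.7]
opening: 0.311
finger_force: 15.0
```

```bash
python3 - <<'E'
from h import *
print(get_state()["tool_pos"]);go([.6078,-.1355,.186],-7.4)
E
```

```text
[ 0.60745209 -0.13493875  0.19458218]
yaw -7.5 -> -7.4 shift [-0.001, 0.0008, 0.0172] turn [0.0022, 0.0004, -0.0023] rows 0.2
```

{"name": "play_rows", "arguments": {
  "rows": [
    [[0,0,0.004,0,0,0],[0,0,0.008,0,0,0],[0,0,0.011,0,0,0],[0,0,0.014,0,0,0],[0,0,0.016,0,0,0],[0,0,0.016,0,0,0],[0,0,0.016,0,0,0]]
  ]
}}

```text
clock: 26.87
tool_pos: [0.6072, -0.1352, 0.1863]
eef_rot: [0.752, 0.659, -0.0, 0.0]
contact_force: [-0.6, -0.5, 3.4]
opening: 0.313
finger_force: 15.0
```

Contact. I'll release, rise, and move clear for a check.

{"name": "play_rows", "arguments": {
  "rows": [
    [[0,0,0,0,0,0],[0,0,0,0,0,0],[0,0,0,0,0,0],[0,0,0,0,0,0],[0,0,0,0,0,0],[0,0,0,0,0,0],[0,0,0,0,0,0],[0,0,0,0,0,0]]
  ],
  "claw": 0.4
}}

```text
clock: 27.53
tool_pos: [0.6072, -0.1352, 0.1859]
eef_rot: [0.752, 0.659, -0.0, 0.0]
contact_force: [0.1, 0.2, -0.8]
opening: 0.598
finger_force: 0.0
```

{"name": "play_rows", "arguments": {
  "rows": [
    [[0,0,-0.03,0,0,0],[0,0,-0.08,0,0,0],[0,0,-0.14,0,0,0],[0,0,-0.2,0,0,0],[0,0,-0.26,0,0,0],[-0.02,-0.02,-0.3,0,0,0],[-0.08,-0.06,-0.34,0,0,0],[-0.14,-0.1,-0.36,0,0,0],[-0.2,-0.14,-0.36,0,0,0],[-0.26,-0.18,-0.36,0,0,0],[-0.32,-0.22,-0.36,0,0,0],[-0.38,-0.26,-0.36,0,0,0],[-0.44,-0.3,-0.36,0,0,0],[-0.5,-0.34,-0.36,0,0,0],[-0.5,-0.34,-0.36,0,0,0],[-0.5,-0.34,-0.36,0,0,0]]
  ]
}}

```text
clock: 28.87
tool_pos: [0.4042, -0.3627, 0.3667]
eef_rot: [0.753, 0.658, -0.001, 0.0]
contact_force: [0.3, 0.1, 0.3]
opening: 0.6
finger_force: 0.0
```

```bash
python3 - <<'E'
from h import *
d=snapshot("top")["pixels"];s=snapshot("scene")["pixels"]
cv2.imwrite("topend.png",d)
a=cv2.resize(d[155:225,230:435],None,fx=3.8,fy=3.8,interpolation=cv2.INTER_CUBIC)
b=cv2.resize(s[250:360,190:440],None,fx=2.8,fy=2.8)
o=np.zeros((a.shape[0]+b.shape[0],779,3),np.uint8);o[:a.shape[0]]=a;o[a.shape[0]:,:b.shape[1]]=b;cv2.imwrite("pics/end.png",o)
d0=snapshot("top");K,W=d0["camera_matrix"],d0["world_to_cam"]
for (x,y),z in zip(((.6066,-.1368),(.6176,-.0504),(.6277,.0251),(.6383,.1074)),(.043,.056,.069,.081)):
    p=W@np.array([x,y,z,1]);u=(K@p[:3]/p[2])[:2];print("expected top centre in crop",(u-[230,155])*3.8)
E
```

```text
expected top centre in crop [629.47107523 146.93265086]
expected top centre in crop [456.68501923 117.04495612]
expected top centre in crop [302.62335006  88.5574248 ]
expected top centre in crop [131.17613606  58.83700904]
```

View pics/end.png

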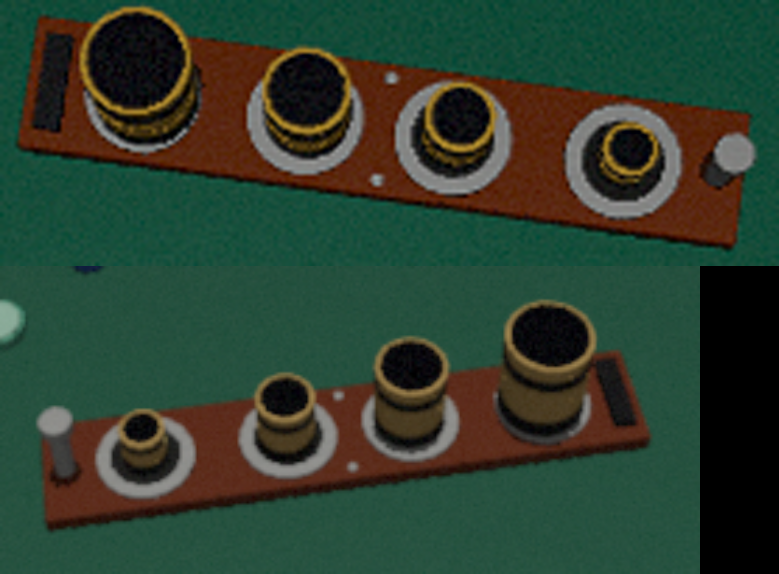

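All four lenses stand upright on their seats in height order, with A by the post and D furthest. The tops at crop (630,148), (459,118), (306,89) and (135,61) are within about 2 mm of where centred lenses should appear.

```bash
python3 -c "
from plant import *
print(finish_job())"
```

```text
the job is handed in; nothing more can be done
None
```

All four lenses are upright on the rack, shortest by the post to tallest furthest away, each within about 2 mm of its seat's centre by the cameras, and the job is handed in at about 29 s on the robot's clock.

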